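Hold the bottle's cup-cap mouth up over the drip tray

ROBOT

A 7-joint arm with a two-finger parallel gripper is mounted at the origin on the work surface. World frame = base frame: x ahead of the robot, y to its left, z up, the work surface at z = 0. Lengths are in m, angles in rad, forces in N, time in s.
With the tool pointing down it reaches from about 0.425 to 0.875 m from the base axis. Payload 8.4 kg.
Tool frame: the origin (TCP) lies at the very end of the fingers, on their centre line; the grasp point (between the pads) lies env.pinch_z behind it (env.pinch_z is the distance from the TCP to the grasp point, in m); z points along the fingers, y is the direction in which the jaws open and shut (so a half turn about z gives the same grasp; the last joint's range is limited). The gripper opens to 87 mm and grips with 3 to 60 N. Pads are 19 mm wide; open, the fingers measure 117 mm over their backs; the gripper's body (75 mm by 190 mm) begins 51 mm behind the grasp point.
Start: joints at [-1.323, 0.333, 0.04, 1.465, -0.013, 1.343, -0.059], TCP at [0.221, 0.611, 0.223] pointing down, gripper open.
Joint ranges: [-2.58, 2.58], [-0.38, 2.09], [-1.3, 1.39], [0.25, 2.4], [-1.5, 4.64], [0.08, 2.09], [-2.65, 2.65]. Speed limits (rad/s): [2.22, 2.22, 2.79, 2.79, 3.14, 3.14, 3.14].

INTERFACE

Orientations are given as a rotation vector (axis times angle).
In Python, from bench import env gives the robot as it stands. The module is installed in compiled form; this text tells all that it offers.
- The arm moves only by the tool carry_out, never from a script. Its argument "rows" is a list of rows, each a list of 3 entries, a list of its own where there are three numbers: the shift along the tool's x, y, z in mm, then the turn, a rotation vector about the tool's x, y, z in rad, then the closure, from -1 (fully open) to 1 (shut). In form: [[[dx, dy, dz], [rx, ry, rz], hand], ...]. A call has 1 to 5 rows; each row shifts and turns the commanded pose from where the row before left it, along the tool's axes as they then stand; what a row does not reach is not made up. A row lasts 1/12 s, in which the tool goes at most 41.7 mm and 7.16 degrees, less where a joint would pass 70% of its speed; a pose out of reach is approached as far as the arm can. A call with a gripper value outside its range is refused whole. The fingers move at their own pace and stop on an object; "grip_force" is the grip in N (left out, the last holds). Time passes only in rows, so rows that do not move let the fingers close. It gives the time, the measured TCP pose, the force and the opening at its end, in the units of the state.
- env.get_obs(): the state, without advancing time (a new reading comes with each control period).
- env.grab_frame(name): name is "scene" or "top" or "wrist"; returns a dict with "color" (400x640x3 uint8, red, green, blue), "mtx" (3x3 intrinsics, pixels), "k1" (the pictures are not rectified: a ray, as slopes to the right and down, at radius r is drawn at 1 + k1 r^2 times it, then the intrinsics apply), "origin" and "orientation" of the camera in the world. Camera axes: x right, y up, looking along -z (the intrinsics and any distortion apply to the point x, -y, -z); pixel columns grow to the right and rows downward; lengths in m; the calibration is good to about 2 mm. A picture is of the moment at which its call begins. There is no depth.
- env.finish_job(): hands the job in, once; it reports no verdict.
Trained networks look in the newest picture that a camera, given by its name, has taken for a name from the list of things; names that differ only in an ending like _2 or _b are one class to them, and where a whole thing is asked for, a point or a joint stands for the part that bears it (a point fixed in the world has none). Each returns a list of dicts, best first, with "score" (0 to 1); they miss things now and then, are a little off and sometimes report something else, mostly with a low value. They report only what shows in the picture. A call takes as long as a camera call. They do not tell look-alikes from the thing itself.
- env.masks_of(thing, camera): "pixels" (400x640 bool, what is visible of it).
- env.mark_of(thing, camera): "at" ([x, y, z] in m, in the coordinates of the camera as it stood for that picture, good to about 4 mm: a listed point, or the origin of a listed thing).
The state is a dict: "t": time; "qpos": joint angles; "joint_vel": joint speeds; "effort": joint torques, N m; "position": TCP position; "tool_rot": TCP orientation; "force": force on the tool from outside, world axes, zero at the start; "torque": the same for the moment, N m; "opening": opening from 0.0 (shut) to 1.0 (fully open).
Only numpy, scipy, OpenCV 4.12 (cv2) and the standard library are available. Lean on these libraries where they do the work, as an engineer would, in place of code of your own. Each camera call takes 0.05 s, during which the arm holds its last target.

TASK

The white porcelain cap of the sample bottle doubles as its tasting cup and lies on its side on the counter: pick it up, turn it so that its open end faces straight up, and hold it level like that, a hand's breadth or so above the steel drip tray, ready for a tasting to be poured. The program finishes while still holding the cap there, still and carried by the gripper alone. Leave the bottle and the two glasses standing where they are.

Things in the scene. Friction and masses are not known exactly. Their poses are not given: they have to be found in the camera images.
- cap_center (a point): Centre of the loose white porcelain cap, 46 x 46 x 60 mm, about 0.16 kg, lying on a long side at the start. x runs along its length, z up at the start. One end is closed; the other (the mouth, whose z points out of it; not reported) has a blind hole 35 mm wide, 42 mm deep on the axis. Which end is open you must see or feel: the open end slips over the bottle's neck, the closed end stops on it.
- neck_top (a point): Top centre of the loose sample bottle's neck, 160 mm above the counter, z up. White porcelain, red labels, 0.95 kg; body 70 x 70 x 106 mm, sloping shoulder with a flat top 45 mm across at 120 mm, then a brass neck 28 mm in diameter and 40 mm tall, its top flat and closed by a black stopper.
- drip_tray: Fixed rectangular steel drip tray with a slatted grille, 150 mm along its x axis, 200 mm along its y axis, 24 mm high. Origin under its centre on the counter, z up.
- glass_a: Loose empty tasting glass, 50 mm across the rim, 50 mm high, origin at the centre of its foot, z up. Not to be disturbed.
- glass_b: Second tasting glass, the same. Not to be disturbed.
Not all that is in view belongs to the job. What is shaped like the part that bears cap_center but brown or pink is not meant. Of the things shaped like the drip_tray, the steel one is meant.

How it is judged:
At the end, for the whole second after the job is handed in: Cap gripped, at rest, open end up, axis within 15 degrees of vertical, its centre above the drip tray's outline and 80 to 400 mm above the counter, touching neither tray nor bottle; bottle and glasses upright (within 6 degrees) and within 30 mm of where they were (angle between mouth's own z axis and vertical below 0.262 rad and x of cap_center in the frame of drip_tray between -0.075 and 0.075 m and y of cap_center in the frame of drip_tray between -0.1 and 0.1 m and height (world z) of cap_center between 0.08 and 0.4 m and contact force between cap and the fingers above 0.5 N and contact force between cap and drip_tray below 0.2 N and contact force between cap and bottle below 0.2 N and linear speed of cap below 0.03 m/s and angular speed of cap below 0.3 rad/s and distance of each of neck_top, glass_a, glass_b from where it was at the start of the episode below 0.03 m and angle between each of neck_top, glass_a, glass_b's own z axis and vertical below 0.1 rad); the arm keeps its last pose, push and grip.
It fails at once if the bottle is knocked over or pushed more than 30 mm (distance of neck_top from where it was at the start of the episode above 0.03 m or angle between neck_top's own z axis and vertical above 0.3 rad).
It fails at once if a glass is pushed more than 30 mm (distance of glass_a from where it was at the start of the episode above 0.03 m or angle between glass_a's own z axis and vertical above 0.3 rad).
It fails at once if the other glass is pushed more than 30 mm (distance of glass_b from where it was at the start of the episode above 0.03 m or angle between glass_b's own z axis and vertical above 0.3 rad).
It also fails if it takes over 72 s, if anything falls off the work surface, if the arm or the gripper's body presses on something with over 40 N, if the wrist force passes 120 N, or if a joint passes its speed limit or range.

## Working session

There is one attempt and no reset: what is moved stays moved. The work goes in short steps, Python scripts to look and compute and a tool call to move; the robot and the scene stay as the last step left them, time stands still between calls to the robot, and variables do not carry over. Pictures are saved under pics/ and viewed, and the job is handed in when it is done.

Besides the shell and the picture viewer there is one more tool, called by a JSON object that holds its "name" and its "arguments". carry_out: Moves the arm, as the interface text tells. Its arguments: {"type":"object","properties":{"rows":{"type":"array","items":{"type":"array"}},"grip_force":{"type":"number"}},"required":["rows"]}

```bash
mkdir -p pics; ls; cat > h.py <<'E'
import numpy as np,cv2
from scipy.spatial.transform import Rotation as R
from bench import env
def grab(n,fn=None):
    f=env.grab_frame(n)
    if fn: cv2.imwrite('pics/'+fn,cv2.cvtColor(f['color'],cv2.COLOR_RGB2BGR))
    return f
def rot(f):
    o=np.array(f['orientation'],float)
    return o if o.shape==(3,3) else R.from_rotvec(o).as_matrix()
def w(f,p): return np.array(f['origin'])+rot(f)@np.array(p)
def proj(f,P):
    c=rot(f).T@(np.array(P)-f['origin']); s=np.array([c[0],-c[1]])/-c[2]
    s=s*(1+f['k1']*(s@s)); K=f['mtx']; return np.array([K[0][0]*s[0]+K[0][2],K[1][1]*s[1]+K[1][2]])
def ray(f,px):
    K=f['mtx']; d=np.array([(px[0]-K[0][2])/K[0][0],(px[1]-K[1][2])/K[1][1]]); s=d.copy()
    for _ in range(20): s=d/(1+f['k1']*(s@s))
    return rot(f)@np.array([s[0],-s[1],-1])
def onz(f,px,z):
    d=ray(f,px); o=np.array(f['origin']); return o+d*(z-o[2])/d[2]
E
python3 - <<'E'
from h import *
print(env.get_obs(),env.pinch_z)
for n in('scene','top','wrist'):
    f=grab(n,n+'0.png'); print(n,f['origin'],f['orientation'],f['k1'],f['mtx'])
    for t in('cap_center','neck_top','drip_tray','glass_a'):
        print(t,[(np.round(w(f,m['at']),3).tolist(),round(m['score'],2)) for m in env.mark_of(t,n)])
E
```

```text
pics
{'t': 0.0, 'qpos': array([-1.32320546,  0.33389136,  0.03985873,  1.4662579 , -0.01339028,
        1.34329875, -0.05850511]), 'joint_vel': array([-0.00242903,  0.00056003,  0.00021759,  0.00154481, -0.00051175,
        0.00111507, -0.00153632]), 'effort': array([-1.99188466e-04, -6.56387544e+01,  1.33504830e+00, -4.03801632e+01,
       -5.97558031e-02,  4.45676234e-02,  1.31444503e-04]), 'position': array([0.22078743, 0.61086077, 0.22167824]), 'tool_rot': array([-5.41992754e-01, -3.09431999e+00,  2.48367326e-03]), 'force': array([ 0.13223425, -0.90971613, -0.05311233]), 'torque': array([-0.01453298,  0.03876875,  0.01878357]), 'opening': 0.999320865935044} 0.0187
scene [ 1.12404118 -0.36814309  1.32826292] [0.51901999 0.26374538 0.86650293] 0.008745771228430541 [[481.94937521   0.         325.58518356]
 [  0.         481.94937521 199.01911791]
 [  0.           0.           1.        ]]
cap_center [([0.456, -0.188, 0.02], 0.92), ([0.39, -0.062, 0.022], 0.82), ([0.497, -0.07, 0.027], 0.59)]
neck_top [([0.493, -0.344, 0.156], 0.67)]
drip_tray [([0.367, 0.605, -0.001], 0.94), ([0.47
[... 189 characters left out ...]
47284 [[477.53484019   0.         316.5040889 ]
 [  0.         477.53484019 195.7247324 ]
 [  0.           0.           1.        ]]
cap_center [([0.457, -0.192, 0.021], 0.62), ([0.394, -0.065, 0.02], 0.49)]
neck_top [([0.495, -0.344, 0.158], 0.98)]
drip_tray [([0.468, 0.337, -0.003], 0.94), ([0.363, 0.606, 0.001], 0.61)]
glass_a [([0.672, -0.192, -0.003], 0.56), ([0.666, 0.198, -0.002], 0.51)]
wrist [0.14941339 0.63738802 0.38468023] [-0.25112739 -0.1742934   1.21504127] -0.04586328384701982 [[276.4662392    0.         318.74008666]
 [  0.         276.4662392  196.34184359]
 [  0.           0.           1.        ]]
cap_center []
neck_top []
drip_tray [([0.369, 0.602, 0.0], 0.6)]
glass_a []
```

View pics/scene0.png

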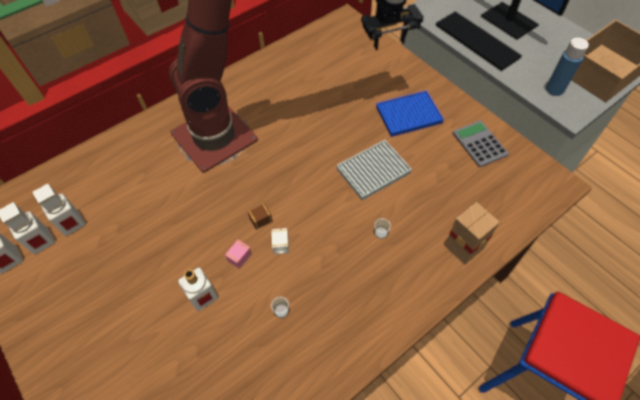

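View pics/top0.png

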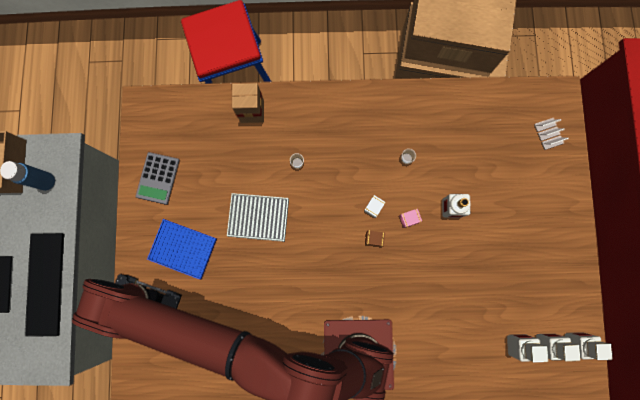

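```bash
python3 - <<'E'
from h import *
for n in('scene','top'):
    f=grab(n)
    for P in([.456,-.19,.023],[.392,-.063,.023],[.497,-.07,.023],[.367,.605,0],[.47,.335,0]): print(n,P,proj(f,P))
    c=proj(f,[.44,-.13,.02]).astype(int); im=f['color'][max(c[1]-75,0):c[1]+75,max(0,c[0]-100):c[0]+100]
    print(max(c[0]-100,0),max(c[1]-75,0))
    cv2.imwrite(f'pics/{n}_z.png',cv2.cvtColor(cv2.resize(im,None,fx=4,fy=4,interpolation=cv2.INTER_CUBIC),cv2.COLOR_RGB2BGR)[:600,:800])
E
```

```text
scene [0.456, -0.19, 0.023] [238.18462381 253.83626918]
scene [0.392, -0.063, 0.023] [260.95888885 216.35439541]
scene [0.497, -0.07, 0.023] [278.70609927 240.75035151]
scene [0.367, 0.605, 0] [408.54037322 114.98118271]
scene [0.47, 0.335, 0] [371.95681031 170.9119615 ]
151 164
top [0.456, -0.19, 0.023] [409.66923506 218.08338901]
top [0.392, -0.063, 0.023] [373.52035129 237.38986562]
top [0.497, -0.07, 0.023] [374.51245709 206.99543078]
top [0.367, 0.605, 0] [182.3425268  248.30770996]
top [0.47, 0.335, 0] [258.8193401  217.67578858]
292 148
```

The white cap is at scene pixel (279,241) and top pixel (374,207). The pink look-alike is at scene (238,253) and the brown one at (261,216). The steel tray is at scene (373,169), with the blue look-alike tray at (410,113).

View pics/scene_z.png

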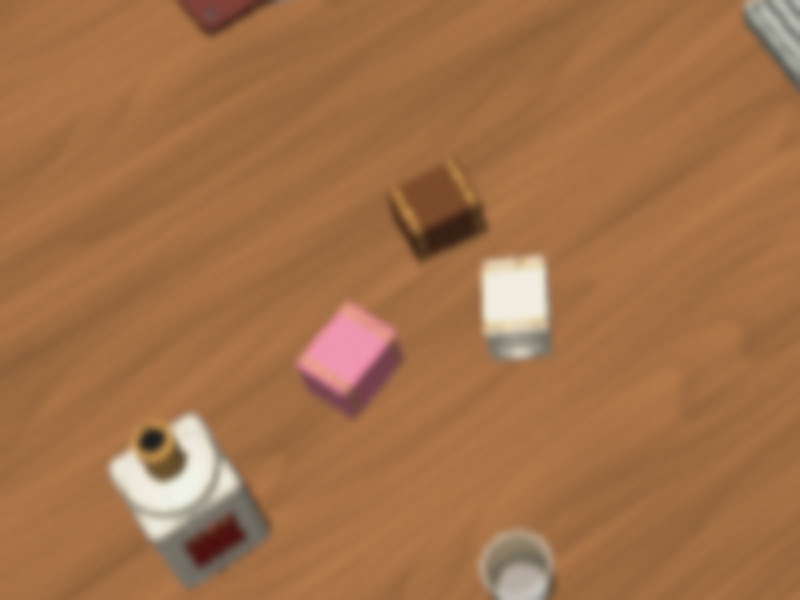

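View pics/top_z.png

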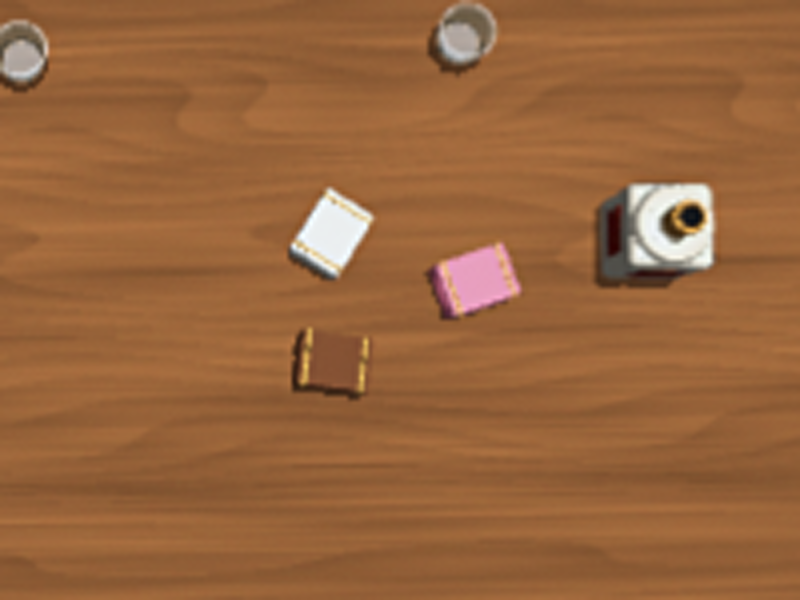

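```bash
python3 - <<'E'
from h import *
for n,c in(('scene',(279,241)),('top',(374,207))):
    f=grab(n); 
    hsv=cv2.cvtColor(f['color'],cv2.COLOR_RGB2HSV)
    m=((hsv[...,1]<90)&(hsv[...,2]>150)).astype(np.uint8)
    _,l,s,ce=cv2.connectedComponentsWithStats(m)
    k=l[c[1],c[0]]; print(n,k,s[k],ce[k])
    ys,xs=np.where(l==k); r=cv2.minAreaRect(np.c_[xs,ys].astype(np.float32)); print(r)
    b=cv2.boxPoints(r); print(np.array([onz(f,p,.046 if n=='top' else .046) for p in b]).round(4))
    print('c',onz(f,r[0],.046))
E
```

```text
scene 49 [271 228  18  26 363] [279.34435262 239.35812672]
((279.5, 240.5), (25.0, 17.0), 90.0)
[[ 0.458  -0.068   0.046 ]
 [ 0.4906 -0.0279  0.046 ]
 [ 0.5582 -0.0777  0.046 ]
 [ 0.5266 -0.1165  0.046 ]]
c [ 0.50886687 -0.07291955  0.046     ]
top 73 [365 195  20  22 252] [374.76984127 205.46825397]
((374.7471923828125, 205.40451049804688), (14.203972816467285, 18.125965118408203), 32.0053825378418)
[[ 0.487  -0.0312  0.046 ]
 [ 0.5394 -0.0658  0.046 ]
 [ 0.5125 -0.1061  0.046 ]
 [ 0.4604 -0.0714  0.046 ]]
c [ 0.49974403 -0.06858401  0.046     ]
```

The white cap's visible end, facing +x −y (scene pixel ~(280,250)), looks like the mouth: grey, with a light spot inside. I'll check that with the wrist camera. The plan is to grasp with the tool tilted so the later 90° turn stays within the wrist range.

{"name": "carry_out", "arguments": {"rows": [[[-29, -28, 0], [0, 0, 0], -1], [[-29, -28, 0], [0, 0, 0], -1], [[-29, -28, 0], [0, 0, 0], -1], [[-29, -28, 0], [0, 0, 0], -1], [[-29, -28, 0], [0, 0, 0], -1]]}}

```text
t: 1.37
position: [0.3103, 0.4285, 0.2226]
tool_rot: [0.542, 3.094, 0.001]
force: [1.8, -0.6, 0.4]
opening: 0.998
```

{"name": "carry_out", "arguments": {"rows": [[[-29, -28, 0], [0, 0, 0], -1], [[-29, -28, 0], [0, 0, 0], -1], [[-29, -28, 0], [0, 0, 0], -1], [[-29, -28, 0], [0, 0, 0], -1], [[-29, -28, 0], [0, 0, 0], -1]]}}

```text
t: 1.78
position: [0.399, 0.2475, 0.2229]
tool_rot: [0.542, 3.094, 0.001]
force: [1.3, 0.3, 0.0]
opening: 0.999
```

{"name": "carry_out", "arguments": {"rows": [[[-29, -28, 0], [0, 0, 0], -1], [[-29, -28, 0], [0, 0, 0], -1], [[-29, -28, 0], [0, 0, 0], -1], [[-29, -28, 0], [0, 0, 0], -1], [[-29, -28, 0], [0, 0, 0], -1]]}}

```text
t: 2.2
position: [0.4878, 0.0665, 0.223]
tool_rot: [0.542, 3.094, 0.001]
force: [0.8, 1.3, -0.7]
opening: 0.996
```

```bash
python3 - <<'E'
from h import *
o=env.get_obs();print(o['t'],o['qpos'].round(3),o['position'],R.from_rotvec(o['tool_rot']).as_matrix().round(3))
E
```

```text
2.2 [-0.755 -0.011  0.531  1.86   0.005  1.29   0.999] [0.48779725 0.06645485 0.22302462] [[-0.94   0.34   0.001]
 [ 0.34   0.94   0.001]
 [-0.001  0.001 -1.   ]]
```

{"name": "carry_out", "arguments": {"rows": [[[-29, -28, 0], [0, 0, 0], -1], [[-29, -28, 0], [0, 0, 0], -1], [[-29, -28, 0], [0, 0, 0], -1], [[-29, -28, 0], [0, 0, 0], -1], [[-29, -28, 0], [0, 0, 0], -1]]}}

```text
t: 2.62
position: [0.5768, -0.1143, 0.223]
tool_rot: [0.541, 3.094, 0.001]
force: [1.0, 0.3, 1.1]
opening: 0.997
```

{"name": "carry_out", "arguments": {"rows": [[[0, 0, 0], [0, 0, 0.117], -1], [[0, 0, 0], [0, 0, 0.117], -1], [[0, 0, 0], [0, 0.112, 0], -1], [[0, 0, 0], [0, 0.112, 0], -1], [[0, 0, 0], [0, 0.112, 0], -1]]}}

```text
t: 3.03
position: [0.5766, -0.1112, 0.2237]
tool_rot: [-0.801, -2.696, -0.142]
force: [0.8, 0.5, 1.0]
opening: 1.003
```

{"name": "carry_out", "arguments": {"rows": [[[0, 0, 0], [0, 0.112, 0], -1], [[0, 0, 0], [0, 0.112, 0], -1], [[0, 0, 0], [0, 0.112, 0], -1], [[0, 0, 0], [0, 0.112, 0], -1]]}}

```text
t: 3.37
position: [0.5727, -0.1141, 0.2079]
tool_rot: [-0.706, -2.321, -0.245]
force: [-0.2, -2.0, -3.3]
opening: 0.999
```

```bash
python3 - <<'E'
from h import *
o=env.get_obs();print(o['t'],o['qpos'].round(3),o['position'],R.from_rotvec(o['tool_rot']).as_matrix().round(3))
f=grab('wrist','w1.png')
print([(np.round(w(f,m['at']),3).tolist(),round(m['score'],2)) for m in env.mark_of('cap_center','wrist')])
print(proj(f,[.497,-.07,.023]))
E
```

```text
3.3667 [-0.005  0.794  0.49   1.078 -0.45   2.071  1.4  ] [ 0.5726625  -0.11412836  0.2079284 ] [[-0.615  0.551 -0.564]
 [ 0.421  0.835  0.356]
 [ 0.667 -0.018 -0.745]]
[([0.457, -0.194, 0.025], 0.97), ([0.39, -0.067, 0.023], 0.85), ([0.497, -0.067, 0.023], 0.65)]
[317.5519823  216.18799596]
```

View pics/w1.png

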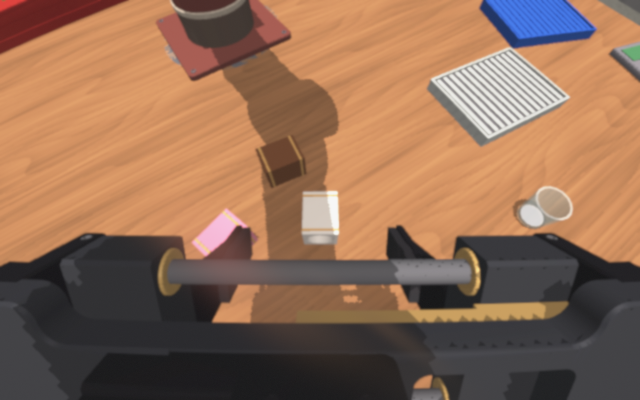

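```bash
python3 - <<'E'
from h import *
f=grab('wrist'); im=f['color'][180:255,270:370]
cv2.imwrite('pics/w1z.png',cv2.cvtColor(cv2.resize(im,None,fx=8,fy=8,interpolation=cv2.INTER_CUBIC),cv2.COLOR_RGB2BGR))
E
```

```text
(no output)
```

View pics/w1z.png

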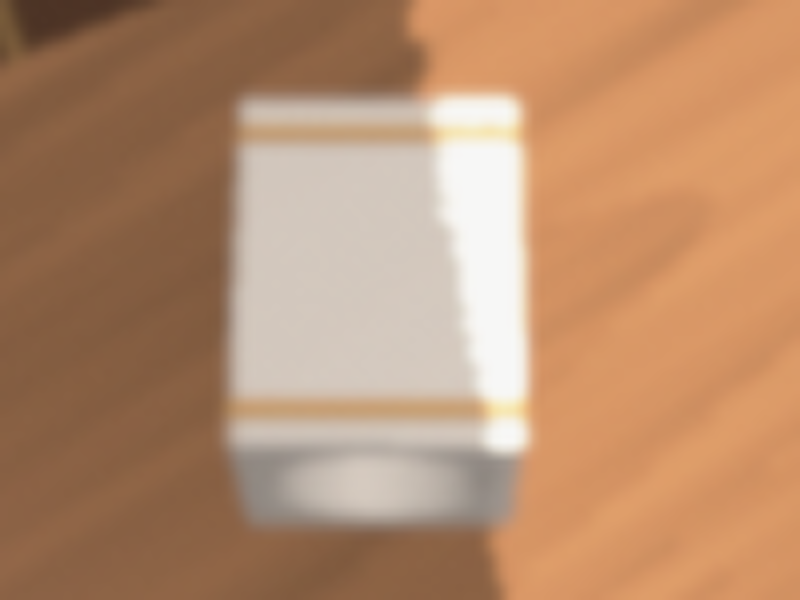

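```bash
cat >> h.py <<'E'
def target(G,az,tilt,back=0.0):
    """tool pose gripping at G: m azimuth az, tool z = down*cos - m*sin"""
    m=np.array([np.cos(az),np.sin(az),0]); up=np.array([0,0,1.])
    z=-up*np.cos(tilt)-m*np.sin(tilt); x=-m*np.cos(tilt)+up*np.sin(tilt); y=np.cross(z,x)
    return np.array(G)+(env.pinch_z-back)*z, np.c_[x,y,z]
def delta(P,Rt):
    o=env.get_obs(); Rc=R.from_rotvec(o['tool_rot']).as_matrix()
    d=Rc.T@(P-o['position'])*1000; r=R.from_matrix(Rc.T@Rt).as_rotvec()
    print('q',o['qpos'].round(3),'t',o['t'],'\nshift mm',d.round(1),'turn',r.round(3)); return d,r
E
python3 - <<'E'
from h import *
az=np.deg2rad(-33.4)
for t in(40,45):
  for b in(.09,.05): print(t,b); delta(*target([.497,-.068,.023],az,np.deg2rad(t),b))
E
```

```text
40 0.09
q [-0.005  0.785  0.481  1.084 -0.447  2.063  1.4  ] t 3.5167 
shift mm [-56.3  -4.1 126.1] turn [-0.01  -0.026 -0.004]
40 0.05
q [-0.005  0.785  0.481  1.084 -0.447  2.063  1.4  ] t 3.5167 
shift mm [-57.3  -3.7 166.1] turn [-0.01  -0.026 -0.004]
45 0.09
q [-0.005  0.785  0.481  1.084 -0.447  2.063  1.4  ] t 3.5167 
shift mm [-62.5  -4.1 126.2] turn [-0.01   0.061 -0.005]
45 0.05
q [-0.005  0.785  0.481  1.084 -0.447  2.063  1.4  ] t 3.5167 
shift mm [-60.1  -3.7 166.1] turn [-0.01   0.061 -0.005]
```

{"name": "carry_out", "arguments": {"rows": [[[-11, -1, 25], [0, 0, 0], -1], [[-11, -1, 25], [0, 0, 0], -1], [[-12, -1, 25], [0, 0, 0], -1], [[-12, -1, 25], [0, 0, 0], -1], [[-11, 0, 25], [0, 0, 0], -1]]}}

```text
t: 3.93
position: [0.5372, -0.0955, 0.0816]
tool_rot: [-0.704, -2.34, -0.247]
force: [0.5, 0.7, 0.1]
opening: 1.001
```

```bash
python3 - <<'E'
from h import *
f=grab('wrist','w2.png'); 
print([(np.round(w(f,m['at']),4).tolist(),round(m['score'],2)) for m in env.mark_of('cap_center','wrist')])
print(proj(f,[.497,-.068,.023]))
az=np.deg2rad(-33.4)
for t in(40,45): delta(*target([.497,-.068,.023],az,np.deg2rad(t),.0))
E
```

```text
[([0.3902, -0.066, 0.024], 0.96), ([0.5046, -0.067, 0.0252], 0.88), ([0.4601, -0.1927, 0.0237], 0.72)]
[320.15849264 204.09206506]
q [-0.05   0.809  0.467  1.331 -0.443  1.807  1.46 ] t 4.0333 
shift mm [-3.   1.8 91.4] turn [-0.012 -0.023 -0.007]
q [-0.05   0.809  0.467  1.331 -0.443  1.807  1.46 ] t 4.0333 
shift mm [-1.4  1.8 91.4] turn [-0.012  0.065 -0.007]
```

View pics/w2.png

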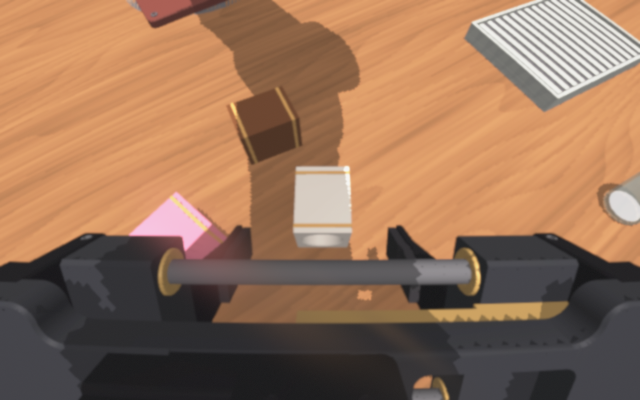

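```bash
python3 - <<'E'
from h import *
az=np.deg2rad(-33.4)
d,r=delta(*target([.499,-.068,.023],az,np.deg2rad(57),.1))
f=grab('wrist'); im=f['color'][155:255,270:370]
cv2.imwrite('pics/w2z.png',cv2.cvtColor(cv2.resize(im,None,fx=6,fy=6,interpolation=cv2.INTER_CUBIC),cv2.COLOR_RGB2BGR))
E
```

```text
q [-0.05   0.809  0.467  1.331 -0.443  1.807  1.46 ] t 4.0333 
shift mm [-25.8   1.9  -6.7] turn [-0.011  0.274 -0.008]
```

View pics/w2z.png

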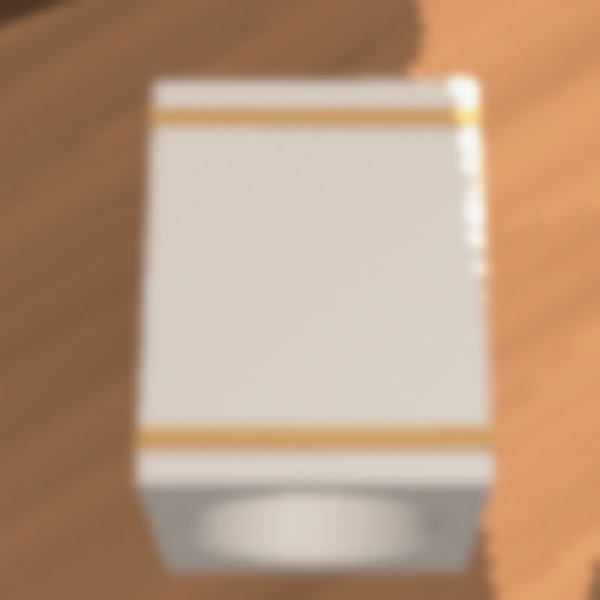

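{"name": "carry_out", "arguments": {"rows": [[[-7, 0, -2], [0, 0.09, 0], -1], [[-8, 1, -2], [0, 0.09, 0], -1], [[-8, 1, 0], [0, 0.09, 0], -1], [[0, 0, 0], [0, 0, 0], -1]]}}

```text
t: 4.42
position: [0.554, -0.1054, 0.0597]
tool_rot: [-0.631, -2.074, -0.319]
force: [-1.6, -0.2, -3.1]
opening: 0.998
```

```bash
python3 - <<'E'
from h import *
f=grab('wrist','w3.png'); 
print([(np.round(w(f,m['at']),4).tolist(),round(m['score'],2)) for m in env.mark_of('cap_center','wrist')])
az=np.deg2rad(-33.4)
d,r=delta(*target([.499,-.068,.023],az,np.deg2rad(45),.0))
c=proj(f,[.51,-.076,.023]).astype(int);print(c)
im=f['color'][c[1]-50:c[1]+50,c[0]-60:c[0]+60]
cv2.imwrite('pics/w3z.png',cv2.cvtColor(cv2.resize(im,None,fx=6,fy=6,interpolation=cv2.INTER_CUBIC),cv2.COLOR_RGB2BGR))
E
```

```text
[([0.3897, -0.0688, 0.026], 0.84), ([0.4594, -0.1921, 0.0231], 0.82), ([0.5004, -0.0648, 0.0252], 0.79)]
q [ 0.074  1.055  0.397  1.047 -0.494  2.09   1.438] t 4.5167 
shift mm [-4.6  1.3 97.3] turn [-0.011 -0.204 -0.009]
[319 208]
```

View pics/w3z.png

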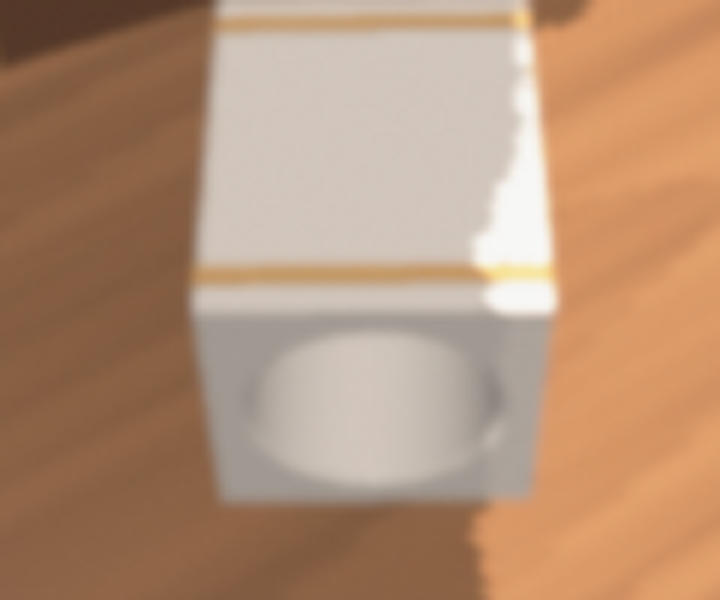

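The picture shows a round, shaded blind hole in the near end (w3 pixel ~(320,225)). The mouth therefore faces +x −y. Next I'll refine the centre from the edges.

```bash
python3 - <<'E'
from h import *
f=grab('wrist')
a,b=[onz(f,p,.046) for p in((259+193/6,158+309/6),(259+555/6,158+309/6))]
print(a,b,np.linalg.norm(a-b)); e=(b-a)/np.linalg.norm(b-a); print('az m',np.rad2deg(np.arctan2(-e[0],e[1])), np.rad2deg(np.arctan2(e[1],e[0])))
m=np.array([e[1],-e[0],0]); print('center',(a+b)/2-.03*m)
im=f['color'][100:260,240:400]
cv2.imwrite('pics/w3y.png',cv2.cvtColor(cv2.resize(im,None,fx=3.7,fy=3.7,interpolation=cv2.INTER_CUBIC),cv2.COLOR_RGB2BGR))
E
```

```text
[ 0.5079009  -0.10057232  0.046     ] [ 0.53472855 -0.0606515   0.046     ] 0.048097764391817635
az m -33.90195750374862 56.09804249625138
center [ 0.49641493 -0.06387871  0.046     ]
```

View pics/w3y.png

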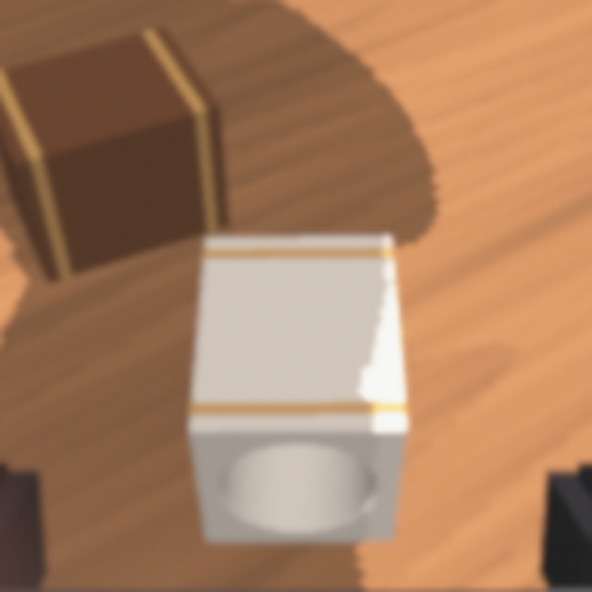

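```bash
python3 - <<'E'
from h import *
d,r=delta(*target([.4975,-.066,.026],np.deg2rad(-33.7),np.deg2rad(45),.06))
E
```

```text
q [ 0.073  1.051  0.397  1.048 -0.494  2.09   1.438] t 4.5667 
shift mm [10.   0.7 40. ] turn [-0.015 -0.202 -0.004]
```

{"name": "carry_out", "arguments": {"rows": [[[4, 0, 13], [-0.005, -0.067, 0], -1], [[4, 0, 13], [-0.005, -0.067, 0], -1], [[4, 1, 13], [-0.005, -0.067, 0], -1], [[0, 0, 0], [0, 0, 0], -1]]}}

```text
t: 4.9
position: [0.521, -0.0795, 0.0578]
tool_rot: [-0.691, -2.276, -0.287]
force: [-0.3, 1.3, 0.4]
opening: 1.003
```

```bash
python3 - <<'E'
from h import *
d,r=delta(*target([.4975,-.066,.026],np.deg2rad(-33.7),np.deg2rad(45),.0))
print(env.get_obs()['position'])
E
```

```text
q [-0.028  0.836  0.427  1.356 -0.459  1.805  1.461] t 4.9 
shift mm [-3.2 -2.  60.2] turn [ 0.002  0.004 -0.001]
[ 0.52095306 -0.0794615   0.05776859]
```

{"name": "carry_out", "arguments": {"rows": [[[-1, -1, 20], [0, 0, 0], -1], [[-1, -1, 20], [0, 0, 0], -1], [[-1, 0, 12], [0, 0, 0], -1], [[0, 0, 8], [0, 0, 0], -1], [[0, 0, 0], [0, 0, 0], -1]]}}

```text
t: 5.32
position: [0.4867, -0.0597, 0.0088]
tool_rot: [-0.691, -2.267, -0.285]
force: [0.4, 0.6, -0.3]
opening: 0.998
```

```bash
python3 - <<'E'
from h import *
grab('wrist','w4.png');grab('scene','s4.png')
d,r=delta(*target([.4975,-.066,.026],np.deg2rad(-33.7),np.deg2rad(45),.0))
print(env.get_obs()['position'])
E
```

```text
q [-0.052  0.838  0.413  1.476 -0.466  1.693  1.48 ] t 5.4167 
shift mm [ 4.2  1.1 -1.1] turn [ 0.001 -0.003 -0.004]
[ 0.48775322 -0.06078664  0.00903131]
```

View pics/w4.png

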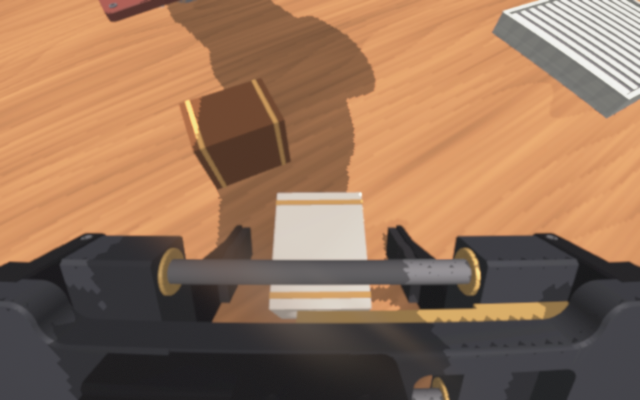

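View pics/s4.png

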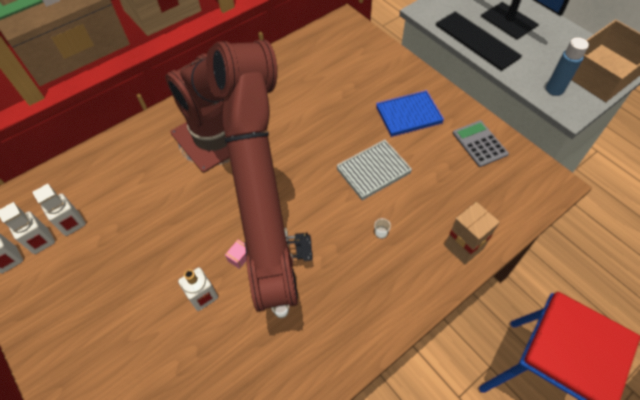

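The cap sits between the fingers in w4 (columns 270–370), roughly centred. The wrist is above the glass at scene (280,308), and no contact force is showing. Closing.

{"name": "carry_out", "arguments": {"rows": [[[0, 0, 0], [0, 0, 0], 1], [[0, 0, 0], [0, 0, 0], 1], [[0, 0, 0], [0, 0, 0], 1], [[0, 0, 0], [0, 0, 0], 1], [[0, 0, 0], [0, 0, 0], 1]], "grip_force": 30}}

```text
t: 5.83
position: [0.487, -0.0607, 0.0079]
tool_rot: [-0.693, -2.267, -0.284]
force: [0.0, -0.6, 0.8]
opening: 0.706
```

{"name": "carry_out", "arguments": {"rows": [[[0, 0, 0], [0, 0, 0], 1], [[0, 0, 0], [0, 0, 0], 1], [[0, 0, 0], [0, 0, 0], 1], [[0, 0, 0], [0, 0, 0], 1]]}}

```text
t: 6.17
position: [0.487, -0.0605, 0.0079]
tool_rot: [-0.692, -2.267, -0.285]
force: [-0.2, -0.1, 1.1]
opening: 0.527
```

The opening is 0.527 × 87 ≈ 46 mm, which matches the cap width. Lifting.

{"name": "carry_out", "arguments": {"rows": [[[7, 0, -7], [0, 0, 0], 1], [[14, 0, -14], [0, 0, 0], 1], [[18, 0, -18], [0, 0, 0], 1], [[18, 0, -18], [0, 0, 0], 1], [[18, 0, -18], [0, 0, 0], 1]]}}

```text
t: 6.58
position: [0.4872, -0.0607, 0.1155]
tool_rot: [-0.693, -2.267, -0.284]
force: [0.5, 0.4, -1.3]
opening: 0.528
```

```bash
python3 - <<'E'
from h import *
grab('wrist','w5.png');grab('scene','s5.png')
o=env.get_obs();print(o['qpos'].round(3),o['position'],o['opening'],o['force'],R.from_rotvec(o['tool_rot']).as_matrix().round(3))
E
```

```text
[-0.069  0.706  0.442  1.442 -0.435  1.842  1.43 ] [ 0.48909108 -0.06138024  0.11804702] 0.5230064464862263 [ 1.10691914 -0.45359742 -1.46707553] [[-0.588  0.558 -0.586]
 [ 0.396  0.83   0.393]
 [ 0.706 -0.001 -0.708]]
```

View pics/w5.png

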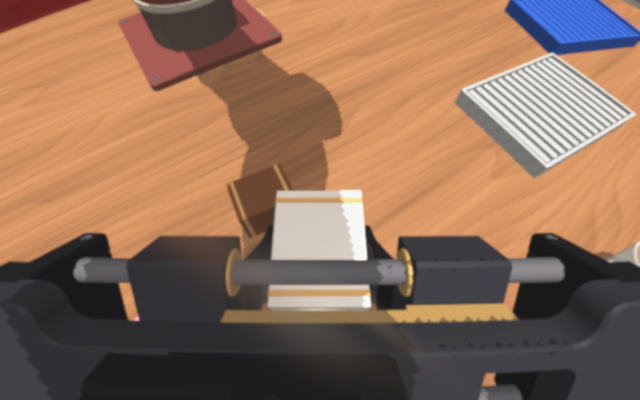

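{"name": "carry_out", "arguments": {"rows": [[[18, 0, -18], [0, 0, 0], 1], [[18, 0, -18], [0, 0, 0], 1], [[18, 0, -18], [0, 0, 0], 1], [[18, 0, -18], [0, 0, 0], 1], [[18, 0, -18], [0, 0, 0], 1]]}}

```text
t: 7.1
position: [0.4877, -0.0605, 0.2421]
tool_rot: [-0.693, -2.266, -0.284]
force: [0.4, -0.4, -2.2]
opening: 0.523
```

{"name": "carry_out", "arguments": {"rows": [[[0, 0, 0], [0, -0.1, 0], 1], [[0, 0, 0], [0, -0.1, 0], 1], [[0, 0, 0], [0, -0.1, 0], 1], [[0, 0, 0], [0, -0.1, 0], 1], [[0, 0, 0], [0, -0.1, 0], 1]]}}

```text
t: 7.52
position: [0.4882, -0.0608, 0.2412]
tool_rot: [-0.836, -2.742, -0.116]
force: [-1.1, 0.4, -0.9]
opening: 0.525
```

{"name": "carry_out", "arguments": {"rows": [[[0, 0, 0], [0, -0.1, 0], 1], [[0, 0, 0], [0, -0.1, 0], 1], [[0, 0, 0], [0, -0.1, 0], 1], [[0, 0, 0], [0, 0, 0], 1]]}}

```text
t: 7.85
position: [0.4862, -0.0587, 0.2417]
tool_rot: [0.907, 2.993, -0.008]
force: [0.1, -0.1, -0.9]
opening: 0.524
```

```bash
python3 - <<'E'
from h import *
o=env.get_obs();print(o['qpos'].round(3),o['position'],o['opening'],o['force'],R.from_rotvec(o['tool_rot']).as_matrix().round(3))
for n in('scene','top'):
    f=grab(n,n+'6.png'); 
    print([(np.round(w(f,m['at']),3).tolist(),round(m['score'],2)) for m in env.mark_of('drip_tray',n)])
    m=env.masks_of('drip_tray',n); 
    for k in m:
        ys,xs=np.where(k['pixels']); r=cv2.minAreaRect(np.c_[xs,ys].astype(np.float32)); print(k['score'],np.array([onz(f,p,.02) for p in cv2.boxPoints(r)]).round(3).tolist())
E
```

```text
[-0.414 -0.035  0.43   1.843  0.024  1.317  0.993] [ 0.48623542 -0.05874037  0.24169232] 0.5239412017234779 [ 0.113363   -0.08387261 -0.89811662] [[-0.832  0.555  0.012]
 [ 0.555  0.832 -0.009]
 [-0.015 -0.    -1.   ]]
[([0.474, 0.332, -0.003], 0.93), ([0.367, 0.605, -0.004], 0.86)]
0.74 [[0.386, 0.241, 0.02], [0.409, 0.48, 0.02], [0.571, 0.422, 0.02], [0.543, 0.197, 0.02]]
[([0.469, 0.333, -0.004], 0.88), ([0.363, 0.606, 0.0], 0.57)]
0.84 [[0.328, 0.725, 0.02], [0.474, 0.674, 0.02], [0.4, 0.479, 0.02], [0.256, 0.531, 0.02]]
0.8 [[0.405, 0.446, 0.02], [0.559, 0.433, 0.02], [0.536, 0.228, 0.02], [0.383, 0.243, 0.02]]
```

View pics/scene6.png

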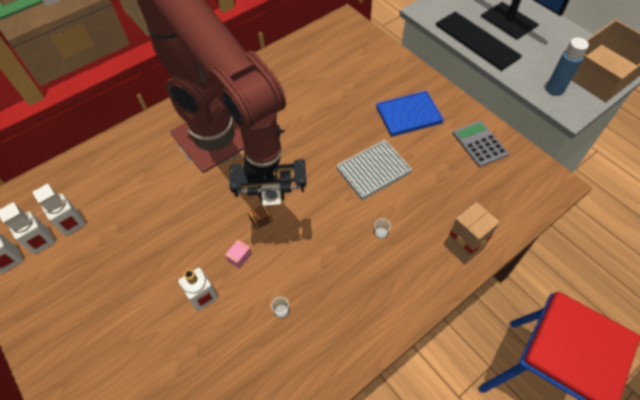

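The cap is held at scene (272,195), the bottle and glasses are untouched, and the tray centre measures about (0.471, 0.334). Moving over the tray.

{"name": "carry_out", "arguments": {"rows": [[[21, 33, 0], [0, 0, 0], 1], [[21, 33, 0], [0, 0, 0], 1], [[21, 33, 0], [0, 0, 0], 1], [[21, 33, 0], [0, 0, 0], 1], [[21, 33, 0], [0, 0, 0], 1]]}}

```text
t: 8.57
position: [0.4932, 0.1362, 0.2389]
tool_rot: [0.916, 2.997, -0.011]
force: [0.3, 0.2, -1.7]
opening: 0.528
```

{"name": "carry_out", "arguments": {"rows": [[[21, 33, 0], [0, 0, 0], 1], [[21, 33, 0], [0, 0, 0], 1], [[21, 33, 0], [0, 0, 0], 1], [[21, 33, 0], [0, 0, 0], 1], [[21, 33, 0], [0, 0, 0], 1]]}}

```text
t: 8.98
position: [0.4983, 0.3319, 0.2367]
tool_rot: [0.916, 2.997, -0.012]
force: [0.7, -0.6, -2.1]
opening: 0.528
```

{"name": "carry_out", "arguments": {"rows": [[[0, 0, 0], [0, 0, -0.12], 1], [[0, 0, 0], [0, 0, -0.12], 1], [[0, 0, 0], [0, 0, -0.12], 1], [[0, 0, 0], [0, 0, -0.12], 1], [[0, 0, 0], [0, 0, -0.12], 1]]}}

```text
t: 9.4
position: [0.4986, 0.3301, 0.2365]
tool_rot: [-0.021, 3.137, -0.016]
force: [0.5, -0.3, -1.6]
opening: 0.527
```

{"name": "carry_out", "arguments": {"rows": [[[0, 0, 0], [0, 0, -0.12], 1], [[0, 0, 0], [0, 0, -0.12], 1], [[0, 0, 0], [0, 0, -0.12], 1], [[0, 0, 0], [0, 0, -0.12], 1], [[0, 0, 0], [0, 0, -0.12], 1]]}}

```text
t: 9.82
position: [0.4986, 0.33, 0.2366]
tool_rot: [-0.947, 2.994, -0.017]
force: [-0.4, 0.9, -0.9]
opening: 0.526
```

{"name": "carry_out", "arguments": {"rows": [[[0, 0, 0], [0, -0.1, 0], 1], [[0, 0, 0], [0, -0.1, 0], 1], [[0, 0, 0], [0, -0.1, 0], 1], [[0, 0, 0], [0, 0, 0], 1]]}}

```text
t: 10.15
position: [0.4957, 0.3275, 0.2346]
tool_rot: [-0.854, 2.72, 0.114]
force: [-0.4, -0.6, -1.9]
opening: 0.523
```

```bash
python3 - <<'E'
from h import *
o=env.get_obs();print(o['t'],o['qpos'].round(3),o['position'],o['opening'],o['force'],R.from_rotvec(o['tool_rot']).as_matrix().round(3))
E
```

```text
10.15 [-0.663  0.002 -0.016  1.86   0.038  0.982  1.484] [0.49570454 0.32746906 0.23456104] 0.5234633976122596 [-0.43059415 -0.55125967 -1.86934638] [[-0.783 -0.57   0.248]
 [-0.547  0.821  0.16 ]
 [-0.295 -0.011 -0.955]]
```

{"name": "carry_out", "arguments": {"rows": [[[0, 0, 0], [0, -0.1, 0], 1], [[0, 0, 0], [0, -0.1, 0], 1], [[0, 0, 0], [0, -0.1, 0], 1], [[0, 0, 0], [0, -0.1, 0], 1], [[0, 0, 0], [0, -0.1, 0], 1]]}}

```text
t: 10.57
position: [0.4986, 0.3303, 0.2382]
tool_rot: [-0.71, 2.247, 0.288]
force: [1.0, -0.6, -1.2]
opening: 0.528
```

```bash
python3 - <<'E'
from h import *
o=env.get_obs();print(o['t'],o['qpos'].round(3),o['position'],o['opening'],o['force'],R.from_rotvec(o['tool_rot']).as_matrix().round(3))
for n in('scene','top','wrist'): grab(n,n+'7.png')
f=grab('scene'); c=proj(f,o['position']).astype(int); im=f['color'][max(c[1]-60,0):c[1]+60,c[0]-80:c[0]+80]
cv2.imwrite('pics/s7z.png',cv2.cvtColor(cv2.resize(im,None,fx=5,fy=5,interpolation=cv2.INTER_CUBIC),cv2.COLOR_RGB2BGR))
E
```

```text
10.5667 [-0.612 -0.254 -0.084  2.282  0.176  0.317  1.335] [0.49861694 0.33032469 0.23820765] 0.5275509092654427 [ 1.04187102 -0.60535657 -1.21219964] [[-0.566 -0.571  0.595]
 [-0.402  0.821  0.405]
 [-0.72  -0.01  -0.694]]
```

View pics/s7z.png

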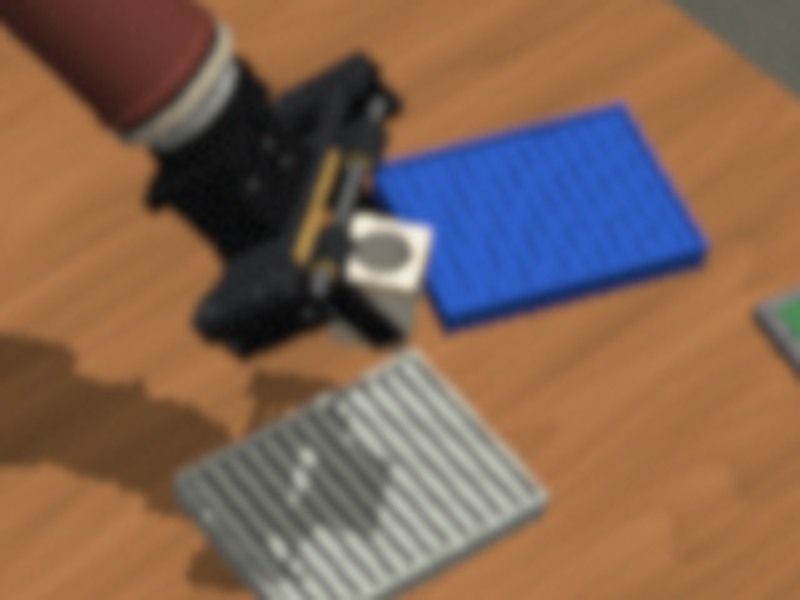

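View pics/wrist7.png

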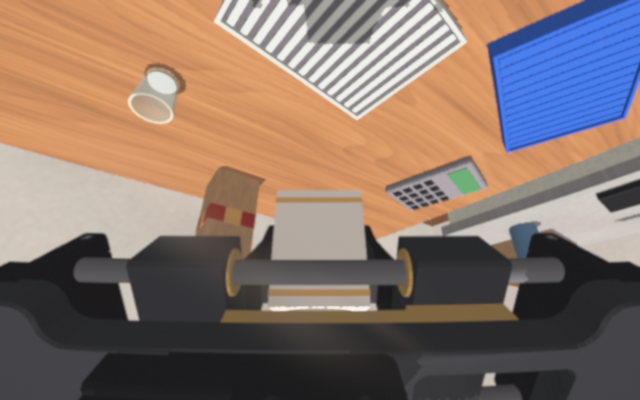

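The mouth is up (s7z pixel (383,250)), and the cap sits in the jaws as it did after the lift (w7 columns 275–363), so it has not slipped. I'll lower it a little, closer to a hand's breadth above the tray, watching the joint limits.

{"name": "carry_out", "arguments": {"rows": [[[10, 0, 10], [0, 0, 0], 1], [[10, 0, 10], [0, 0, 0], 1], [[10, 0, 10], [0, 0, 0], 1], [[0, 0, 0], [0, 0, 0], 1]]}}

```text
t: 11.1
position: [0.4995, 0.3306, 0.1938]
tool_rot: [-0.712, 2.255, 0.284]
force: [-0.8, -1.1, -1.4]
opening: 0.525
```

```bash
python3 - <<'E'
from h import *
o=env.get_obs();print(o['t'],o['qpos'].round(3),o['position'],o['opening'],o['force'],R.from_rotvec(o['tool_rot']).as_matrix().round(3))
E
```

```text
11.1 [-0.555 -0.186 -0.14   2.327  0.241  0.213  1.264] [0.49953815 0.33059887 0.19376766] 0.5251704419661206 [-0.84751301 -1.10564791 -1.4493254 ] [[-0.57  -0.571  0.591]
 [-0.406  0.821  0.401]
 [-0.714 -0.011 -0.7  ]]
```

{"name": "carry_out", "arguments": {"rows": [[[4, 0, 10], [0, 0, 0], 1], [[4, 0, 10], [0, 0, 0], 1], [[4, 0, 10], [0, 0, 0], 1], [[0, 0, 0], [0, 0, 0], 1], [[0, 0, 0], [0, 0, 0], 1]]}}

```text
t: 11.52
position: [0.5111, 0.338, 0.1669]
tool_rot: [-0.711, 2.25, 0.285]
force: [1.1, -1.1, -1.1]
opening: 0.521
```

```bash
python3 - <<'E'
from h import *
o=env.get_obs();M=R.from_rotvec(o['tool_rot']).as_matrix();print(o['t'],o['qpos'].round(3),o['position'],o['opening'],o['force'],M.round(3),'grasp',o['position']-.0187*M[:,2])
for n in('scene','top','wrist'): 
  f=grab(n,n+'8.png')
  for t in('cap_center','neck_top','drip_tray','glass_a'):
        print(n,t,[(np.round(w(f,m['at']),3).tolist(),round(m['score'],2)) for m in env.mark_of(t,n)])
for n in('scene','top'):
  f=grab(n); c=proj(f,o['position']).astype(int); im=f['color'][max(c[1]-60,0):c[1]+60,c[0]-80:c[0]+80]
  cv2.imwrite('pics/%s8z.png'%n,cv2.cvtColor(cv2.resize(im,None,fx=5,fy=5,interpolation=cv2.INTER_CUBIC),cv2.COLOR_RGB2BGR))
E
```

```text
11.5167 [-0.44  -0.107 -0.25   2.328  0.382  0.129  1.124] [0.5111389  0.33797034 0.16694521] 0.5213986012952551 [ 1.11106586 -1.08613329 -1.10118491] [[-0.568 -0.57   0.594]
 [-0.404  0.821  0.403]
 [-0.717 -0.011 -0.697]] grasp [0.50003607 0.3304422  0.1799738 ]
scene cap_center [([0.389, -0.063, 0.018], 0.84), ([0.456, -0.188, 0.019], 0.8), ([0.498, 0.329, 0.186], 0.7)]
scene neck_top [([0.495, -0.34, 0.159], 0.63)]
scene drip_tray [([0.366, 0.602, -0.002], 0.96), ([0.475, 0.336, -0.002], 0.89)]
scene glass_a [([0.67, -0.192, -0.002], 0.76), ([0.666, 0.196, -0.002], 0.5)]
top cap_center [([0.493, 0.328, 0.182], 0.79), ([0.393, -0.07, 0.017], 0.79), ([0.455, -0.19, 0.022], 0.78)]
top neck_top [([0.497, -0.347, 0.159], 0.96)]
top drip_tray [([0.363, 0.605, 0.002], 0.85), ([0.497, -0.345, 0.159], 0.24)]
top glass_a [([0.675, -0.192, -0.0], 0.65), ([0.665, 0.198, 0.002], 0.53)]
wrist cap_center [([0.501, 0.329, 0.182], 0.65)]
wrist neck_top []
wrist drip_tray [([0.471, 0.341, 0.001], 0.85)]
wrist glass_a []
```

View pics/scene8z.png

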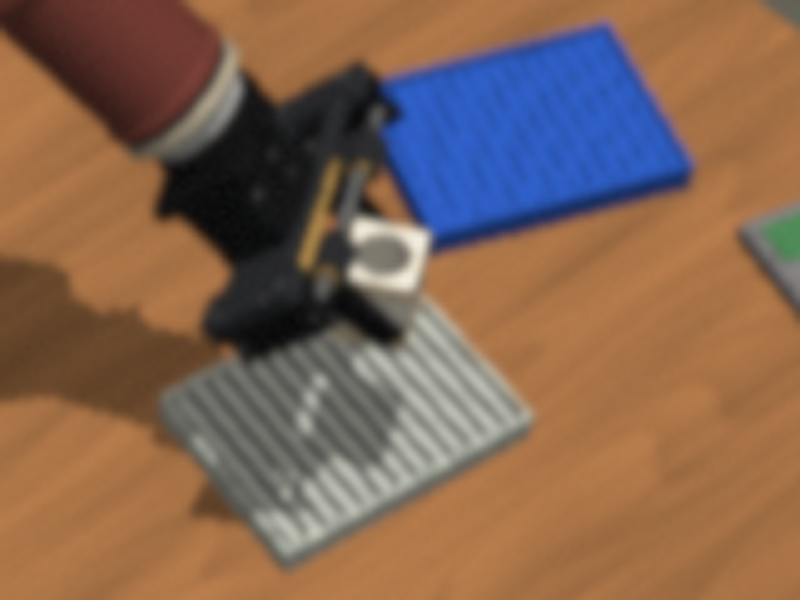

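View pics/top8z.png

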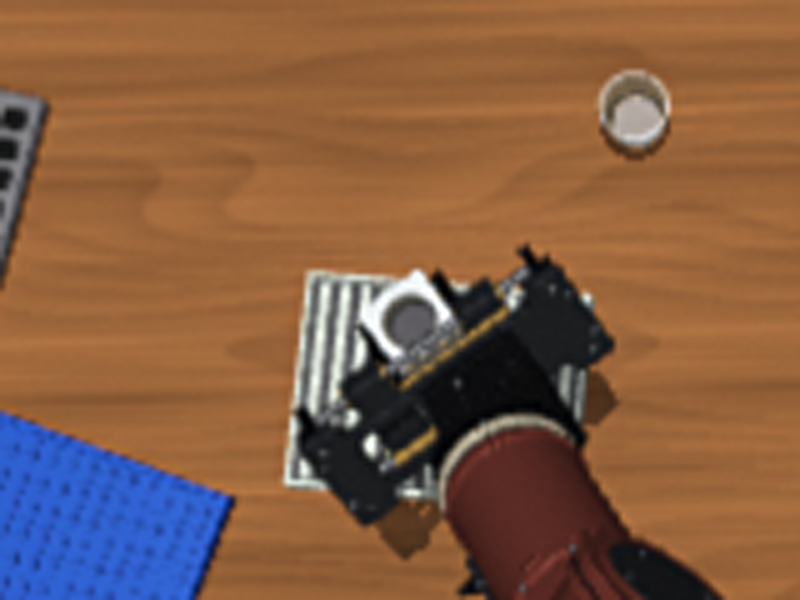

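The open end faces up in both views (top8z (410,320)). All three cameras put the cap centre near (0.498, 0.329, 0.182), about 0.03 m from the tray centre. I'll let it settle, check and hand in.

{"name": "carry_out", "arguments": {"rows": [[[0, 0, 0], [0, 0, 0], 1], [[0, 0, 0], [0, 0, 0], 1], [[0, 0, 0], [0, 0, 0], 1], [[0, 0, 0], [0, 0, 0], 1], [[0, 0, 0], [0, 0, 0], 1]]}}

```text
t: 12.78
position: [0.5096, 0.3378, 0.1661]
tool_rot: [-0.712, 2.249, 0.287]
force: [0.4, -0.4, -0.8]
opening: 0.532
```

```bash
python3 - <<'E'
from h import *
o=env.get_obs();print(o['t'],o['position'],o['opening'],o['force'],abs(o['joint_vel']).max())
print(env.finish_job())
E
```

```text
12.7833 [0.50957524 0.33778404 0.16607379] 0.5319067116580976 [ 0.40488911 -0.36162849 -0.79705424] 0.0008504130525360303
the job is handed in; nothing more can be done
None
```

I picked up the white cap, turned it open end up and handed the job in at about 12.8 s. The gripper is still holding it, level, over the steel tray. The hand-in gives no verdict, so I can't confirm a pass.

- **Open end:** the wrist camera showed a round hole in the end facing away from the robot. I gripped across the sides with the tool tilted 45° and rotated about 91° after the lift. The scene and top pictures then showed the hole facing up.
- **Position:** all three cameras put the cap centre near (0.498, 0.329, 0.182) m. That is about 3 cm from the measured tray centre and inside its outline. The cap's bottom is roughly 13 cm above the tray, a little more than a hand's breadth. I stopped there because joint 6 was close to its lower limit.
- **Level and grip:** the tool angles put the cap about 1° off level. The opening reads about 46 mm, the cap's width, and the arm was at rest. After the turn the wrist picture showed no slip.
- **Bottle and glasses:** they measured within about 5 mm of where they started, which is within the detector's error. The pictures show the glasses standing; I did not measure the tilt of the bottle or the glasses.

The last checks agreed, apart from the top camera not finding the steel tray because the gripper partly hid it. The scene and wrist cameras did find it.

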